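# Load the shaker, latch its gate, hook it and switch on

### The arm

A 7-joint arm with a two-finger parallel gripper is mounted at the origin on the work surface. World frame = base frame: x ahead of the robot, y to its left, z up, the work surface at z = 0. Lengths are in m, angles in degrees, forces in N, time in s.
With the tool pointing down it reaches from about 0.425 to 0.875 m from the base axis. Payload 4.7 kg.
Tool frame: the origin (TCP) lies on the centre line of the jaws, within the pads' length; the fingertips stand 8 mm ahead of it and the grasp point (between the pads) lies 11 mm behind it; z points along the fingers, y is the direction in which the jaws open and shut (so a half turn about z gives the same grasp; the last joint's range is limited). The gripper opens to 87 mm and grips with 3 to 60 N. Pads are 19 mm wide; open, the fingers measure 117 mm over their backs; the gripper's body (75 mm by 190 mm) begins 51 mm behind the grasp point.
Start: joints at [-69.551, 18.392, -4.016, 83.108, 1.295, 78.541, -3.26], TCP at [0.219, 0.612, 0.201] pointing down, gripper open.
Joint ranges: [-163.93, 163.93], [-17.29, 119.83], [-79.2, 71.16], [3.27, 140.29], [-89.18, 269.18], [5.43, 117.66], [-154.24, 154.24]. Speed limits (degrees/s): [147.25, 147.25, 180, 180, 180, 180, 180].

### API

Orientations are given as [roll, pitch, yaw] about the fixed x, y, z axes, in that order (R = Rz(yaw) Ry(pitch) Rx(roll)).
In Python, from cell import env gives the robot as it stands. The module is installed in compiled form; this text tells all that it offers.
- The arm moves only by the tool move_arm, never from a script. Its argument "steps" is a list of rows, each a list of 2 entries, a list of its own where there are three numbers: the shift along the tool's x, y, z in m, then the turn about the tool's z in rad. A call has 1 to 20 rows; each row is the pose to reach, as a shift and turn from the pose commanded when the call began, along the tool's axes at that moment; what a row does not reach only later rows make up. A row lasts 1/8 s, in which the tool goes at most 62.5 mm and 10.7 degrees, less where a joint would pass 70% of its speed; a pose out of reach is approached as far as the arm can. A call with a gripper value outside its range is refused whole. "hand" is the closure, from -1 (fully open) to 1 (shut), set as the call begins (left out, the last holds). The fingers move at their own pace and stop on an object; "squeeze" is the grip in N (left out, the last holds). Time passes only in rows, so rows that repeat a pose let the fingers close. It gives the time, the measured TCP pose, the force and the opening at its end, in the units of the state.
- env.get_obs(): the state, without advancing time (a new reading comes with each control period).
- env.read_camera(name): name is "scene" or "top"; returns (picture, depth): 400x640x3 uint8, red, green, blue; 400x640 float32, m along the optical axis (not along the pixel's ray), 0 where there is no reading.
- env.calibration(name): a dict with "intrinsics" (3x3 intrinsics, pixels), "D" ([k1, k2, p1, p2, k3] as OpenCV has them; the pictures are not rectified), "position" and "orientation" of the camera in the world. Camera axes: x right, y up, looking along -z (the intrinsics and any distortion apply to the point x, -y, -z); pixel columns grow to the right and rows downward; lengths in m; the calibration is good to about 2 mm. A picture is of the moment at which its call begins. calibration takes no time and is no camera call.
- env.sign_off(): hands the job in, once; it reports no verdict.
Trained networks look in the newest picture that a camera, given by its name, has taken for a name from the list of things; names that differ only in an ending like _2 or _b are one class to them, and where a whole thing is asked for, a point or a joint stands for the part that bears it (a point fixed in the world has none). Each returns a list of dicts, best first, with "conf" (0 to 1); they miss things now and then, are a little off and sometimes report something else, mostly with a low value. They report only what shows in the picture. A call takes as long as a camera call. They do not tell look-alikes from the thing itself.
- env.cut_out(camera, query): "region" (400x640 bool, what is visible of it) and "uv" ([column, row] in pixels, amid what is visible of it).
The state is a dict: "time_s": time; "qpos": joint angles; "joint_velocities": joint speeds; "effort": joint torques, N m; "tool_pos": TCP position; "tool_rot": TCP orientation; "force": force on the tool from outside, world axes, zero at the start; "wrist_torque": the same for the moment, N m; "grip_width": finger opening in m.
Only numpy, scipy, OpenCV 4.12 (cv2) and the standard library are available. Lean on these libraries where they do the work, as an engineer would, in place of code of your own. Each camera call takes 0.05 s, during which the arm holds its last target. There are 200 camera calls.

### The job

Stand every closed steel pot upright on the shaker's platform inside the fence; when all are aboard, push the gate shut until its sprung latch snaps in behind the strike, then swing the hook down into its catch on the gate, and last press the brown rocker to start the shaker. Leave the brush holder and the spindle where they are.

Things in the scene. Friction and masses are not known exactly. Their poses are not given: they have to be found in the camera images.
- shaker: the shaker: a low grey machine with a fenced, open-topped aluminium platform. Origin on the bench under its middle; its x points from the gate side to the back wall, y along the gate from the latch post to the hinge post, z up. Platform surface 50 mm above the bench. Clear floor inside the fence: x -88 (a 12 mm high sill) to +90 mm, y -132 to +132 mm. Back and side walls stand to 115 mm above the bench, the two gate posts (x -110 mm, y +137 hinge, y -150 latch) to 130 mm
- gate (a joint): swing of the shaker's sheet-steel gate about its upright hinge, rad: 0 shut, grows as it opens outward (to the shaker's -x), 1.1 fully open. Standing ajar at the start. A weak spring pushes it open again unless the latch has caught; it can be pushed about 0.03 rad past shut, which is what lets the latch bolt clear the strike; needs about 3 to 6 N at its free edge, more nearer the hinge
- gate_hinge (a point): point on the gate's hinge axis, 90 mm above the bench. The gate is 236 mm long from here, 10 mm thick, its plate from 62 to 117 mm above the bench (two small brass prongs of the hook's catch stand up to 136 mm, 200 mm from the hinge axis)
- gate_push (a point): point on the gate's outer face 160 mm from the hinge axis, 95 mm above the bench; its frame turns with the gate: -x is the outward normal of the face, y points along the gate to the hinge
- latch (a joint): how far the bevelled sprung bolt in the gate's free edge is pushed in, m: 0 fully out, 0.011 at most. It is pushed in by the strike on the latch post as the gate passes and springs out again behind it
- hook (a joint): angle of the steel safety hook, rad: 0 lying level across the gate's top in its catch, grows as it is raised, 1.6 upright. Stiff pivot: it stays where it is left. Level axis along the shaker's x; when lowered the hook points to the shaker's +y
- hook_pivot (a point): pivot of the hook, on top of the latch post, 130 mm above the bench
- hook_pad (a point): middle of the upper face (the face to push on, to bring it down) of the pad at the hook's free end: pad 30 x 26 mm, 12 mm thick, 78 mm from the pivot and 7 mm above the pivot line; z is the outward normal of that face, y points away from the pivot
- rocker (a joint): angle of the brown rocker switch, rad: 0 off, 0.4 fully on. Stays where it is left; needs about 2 to 3 N
- rocker_press (a point): point to press to switch on: top of the raised end of the rocker, 34 mm from its pivot; it goes down about 14 mm. The rocker is 90 x 42 mm, on a flat slate panel 110 x 100 mm whose top is 40 mm above the bench; its frame turns with the rocker, x runs along the rocker from the raised end to the low end
- pot0_c (a point): centre of a closed steel pot, an upright cylinder 46 mm in diameter and 64 mm tall with a slightly narrower dark cap (top 12 mm); the centre is 32 mm above its foot; about 150 g. May be absent
- pot1_c (a point): centre of a closed steel pot, an upright cylinder 46 mm in diameter and 64 mm tall with a slightly narrower dark cap (top 12 mm); the centre is 32 mm above its foot; about 150 g. May be absent
- pot2_c (a point): centre of a closed steel pot, an upright cylinder 46 mm in diameter and 64 mm tall with a slightly narrower dark cap (top 12 mm); the centre is 32 mm above its foot; about 150 g. May be absent
- pot3_c (a point): centre of a closed steel pot, an upright cylinder 46 mm in diameter and 64 mm tall with a slightly narrower dark cap (top 12 mm); the centre is 32 mm above its foot; about 150 g. May be absent
- pot4_c (a point): centre of a closed steel pot, an upright cylinder 46 mm in diameter and 64 mm tall with a slightly narrower dark cap (top 12 mm); the centre is 32 mm above its foot; about 150 g. May be absent
- brush_holder: bystander: brass brush holder block 60 x 34 x 26 mm with a round cap to 38 mm, standing among the pots; origin under its middle, x along its length
- spindle: bystander: steel armature spindle 160 mm long lying on the bench, 32 mm square core; origin under its middle, x along it
Not all that is in view belongs to the job. What is shaped like the part that bears pot3_c but purple or turquoise is not meant. What is shaped like the part that bears pot0_c but purple or red is not meant.

How it is judged (in metres and radians):
On the way, in this order (a step that is already met when the one before it is completed fails the run):
1. every pot stands upright on the platform inside the fence (x of pot0_c in the frame of shaker between -0.088 and 0.09 m and y of pot0_c in the frame of shaker between -0.132 and 0.132 m and z of pot0_c in the frame of shaker between 0.075 and 0.09 m and angle between each of pot0_c, pot1_c, pot2_c, pot3_c, pot4_c's own z axis and vertical below 0.15 rad and x of pot1_c in the frame of shaker between -0.088 and 0.09 m and y of pot1_c in the frame of shaker between -0.132 and 0.132 m and z of pot1_c in the frame of shaker between 0.075 and 0.09 m and x of pot2_c in the frame of shaker between -0.088 and 0.09 m and y of pot2_c in the frame of shaker between -0.132 and 0.132 m and z of pot2_c in the frame of shaker between 0.075 and 0.09 m and x of pot3_c in the frame of shaker between -0.088 and 0.09 m and y of pot3_c in the frame of shaker between -0.132 and 0.132 m and z of pot3_c in the frame of shaker between 0.075 and 0.09 m and x of pot4_c in the frame of shaker between -0.088 and 0.09 m and y of pot4_c in the frame of shaker between -0.132 and 0.132 m and z of pot4_c in the frame of shaker between 0.075 and 0.09 m), for 0.3 s.
2. the gate is shut and its latch bolt has sprung out behind the strike (value of joint gate below 0.03 rad and value of joint latch below 0.003 m), for 0.3 s.
3. the hook is down in its catch (value of joint hook below 0.08 rad), for 0.2 s.
4. the rocker is switched on (value of joint rocker above 0.3 rad), for 0.2 s.
At the end, for the whole second after the job is handed in: Every pot present stands at rest, upright (0.15 rad), on the platform inside the fence; the gate is within 0.03 rad of shut with the bolt out (within 3 mm); the hook is within 0.08 rad of level in its catch; the rocker is past 0.3 of its 0.4 rad (all of step 1 and all of step 2 and value of joint hook below 0.08 rad and value of joint rocker above 0.3 rad and linear speed of each of pot0, pot1, pot2, pot3, pot4 below 0.03 m/s); the robot touches nothing.
It fails at once if a bystander is shoved more than 60 mm (distance of any of brush_holder, spindle from where it was at the start of the episode above 0.06 m).
Of pot0, pot1, pot2, pot3, pot4 only 3 to 5 are there at a start; the rules pass over those that are not, and their reading is None.
At some moment in a run one of pot0, pot1, pot2, pot3, pot4 may be knocked a few centimetres aside while the robot is not near it.
It also fails if it takes over 210 s, if anything falls off the work surface, if the arm or the gripper's body presses on something with over 40 N, if the wrist force passes 120 N, or if a joint passes its speed limit or range.

## Working session

There is one attempt and no reset: what is moved stays moved. The work goes in short steps, Python scripts to look and compute and a tool call to move; the robot and the scene stay as the last step left them, time stands still between calls to the robot, and variables do not carry over. Pictures are saved under pics/ and viewed, about 12 in all and at most 16, crops included, and the job is handed in when it is done.

Besides the shell and the picture viewer there is one more tool, called as name(argument=value, ...), one argument or row to a line, values as JSON. move_arm: Moves the arm, as the interface text tells. Its arguments: {"type":"object","properties":{"steps":{"type":"array"},"hand":{"type":"number"},"squeeze":{"type":"number"}},"required":["steps"]}

```bash
mkdir -p pics
cat > h.py <<'E'
import numpy as np, cv2
from scipy.spatial.transform import Rotation as R
from cell import env
def cam(n):
    c=env.calibration(n); o=np.array(c["orientation"],float)
    if o.shape==(3,3): M=o
    elif o.size==4: M=None
    else: M=R.from_euler('xyz',o,degrees=True).as_matrix()
    return np.array(c["intrinsics"]),np.array(c["D"]),np.array(c["position"]),M
def look(n,f=None):
    p,d=env.read_camera(n)
    if f: cv2.imwrite(f"pics/{f}.png",p[:,:,::-1])
    return p,d
def pts(n,uv,d):
    "pixels (N,2) and depths -> world"
    K,D,P,M=cam(n)
    u=cv2.undistortPoints(np.array(uv,float).reshape(-1,1,2),K,D).reshape(-1,2)
    d=np.ravel(d); c=np.c_[u[:,0]*d,-u[:,1]*d,-d]
    return c@M.T+P
def proj(n,X):
    K,D,P,M=cam(n); c=(np.atleast_2d(X)-P)@M
    return cv2.projectPoints(c*[1,-1,-1],np.zeros(3),np.zeros(3),K,D)[0].reshape(-1,2)
def cloud(n,d):
    v,u=np.mgrid[:400,:640]
    w=pts(n,np.c_[u.ravel(),v.ravel()],d.ravel()).reshape(400,640,3)
    w[d==0]=np.nan
    return w
E
python3 - <<'E'
from h import *
print(env.calibration("top"),env.calibration("scene"))
print({k:np.round(v,3).tolist() for k,v in env.get_obs().items()})
for n in("top","scene"):
    p,d=look(n,n+"0"); np.save(n+"0.npy",d)
    for q in("shaker","gate_push","hook_pad","rocker_press","pot0_c","brush_holder","spindle"):
        for r in env.cut_out(n,q):
            m=r["region"]&(d>0); v,u=np.nonzero(m)
            w=pts(n,np.c_[u,v],d[m]) if m.any() else np.zeros((1,3))
            print(n,q,round(r["conf"],2),np.round(r["uv"]),m.sum(),np.round(np.median(w,0),3),np.round(w[:,2].max(),3),np.median(p[m],0))
E
```

```text
{'intrinsics': array([[465.57091509,   0.        , 315.871177  ],
       [  0.        , 465.57091509, 196.92968033],
       [  0.        ,   0.        ,   1.        ]]), 'D': array([0.02106129, 0.        , 0.        , 0.        , 0.        ]), 'position': array([ 0.48065591, -0.12239373,  1.19327134]), 'orientation': array([  4.10567282,   0.66278017, -88.41895237])} {'intrinsics': array([[467.80775188,   0.        , 319.27493943],
       [  0.        , 467.80775188, 191.13577895],
       [  0.        ,   0.        ,   1.        ]]), 'D': array([-0.13519296,  0.        ,  0.        ,  0.        ,  0.        ]), 'position': array([1.02154738, 0.50031985, 1.03395046]), 'orientation': array([ 38.86779554,   0.219044  , 142.31901176])}
{'time_s': 0.0, 'qpos': [-69.552, 18.44, -4.014, 83.174, 1.297, 78.541, -3.258], 'joint_velocities': [0.063, -0.085, 0.089, -0.01, 0.187, -0.028, -0.006], 'effort': [-0.0, -49.128, -0.404, -31.253, -0.064, 0.044, 0.0], 'tool_pos': [0.218, 0.612, 0.2], 'tool_rot': [-179.89, 0.008, 160.363], 'force': [0.18, 0.368, -0.044], 'wrist_torque': [0.074, 0.037, 0.01
[... 1213 characters left out ...]
[343. 236.] 270 [0.644 0.088 0.198] 0.221 [56. 52. 44.]
scene rocker_press 0.9 [272. 210.] 518 [ 0.68  -0.137  0.063] 0.075 [44. 19.  9.]
scene pot0_c 0.89 [240. 151.] 364 [ 0.629 -0.386  0.048] 0.069 [88.  39.5 90. ]
scene pot0_c 0.67 [270. 117.] 329 [ 0.475 -0.463  0.046] 0.071 [144.  17.  10.]
scene brush_holder 0.61 [293. 130.] 267 [ 0.452 -0.38   0.025] 0.044 [146. 100.  35.]
scene brush_holder 0.58 [274. 209.] 561 [ 0.68  -0.137  0.062] 0.075 [44. 20.  9.]
scene spindle 0.67 [228. 140.] 360 [ 0.629 -0.466  0.025] 0.069 [94. 78. 68.]
scene spindle 0.62 [342. 236.] 258 [0.643 0.088 0.201] 0.221 [55.  50.5 44. ]
scene spindle 0.53 [276. 211.] 522 [ 0.683 -0.137  0.062] 0.075 [44. 19.  9.]
```

Run:
```python
import cv2
p=cv2.imread("pics/top0.png"); cv2.imwrite("pics/a.png",cv2.resize(p[80:340,100:500],None,fx=2,fy=2,interpolation=cv2.INTER_CUBIC))
p=cv2.imread("pics/scene0.png"); cv2.imwrite("pics/b.png",cv2.resize(p[60:360,180:580],None,fx=2,fy=2,interpolation=cv2.INTER_CUBIC))
```

```text
(no output)
```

View pics/a.png

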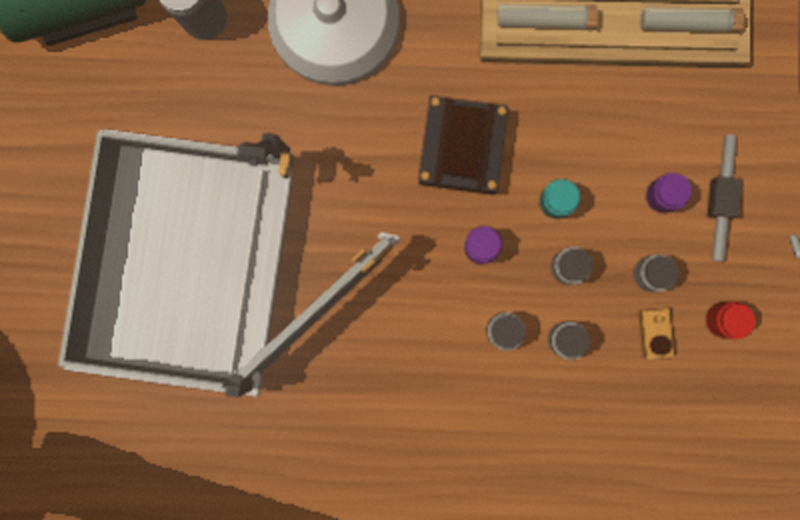

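View pics/b.png

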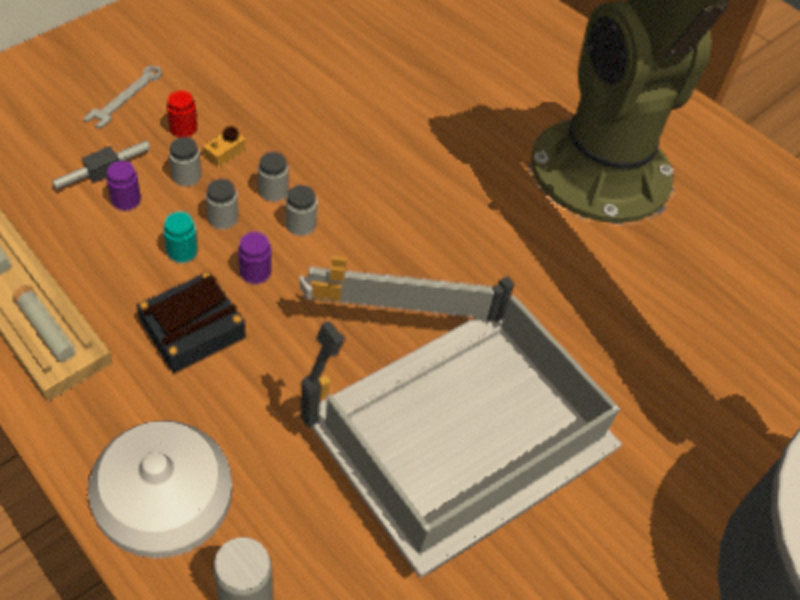

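Top crop (2x, offset 100,80): grey pots with dark caps at (574,265), (659,271), (507,330) and (571,340) are the four meant. The look-alikes are purple at (484,244) and (670,192), turquoise at (561,198) and red at (732,320). This crop is enlarged and shows the colours clearly. Next I'll get metric poses.

```bash
cat >> h.py <<'E'
def pots(p,d,W,zlo=.055,zhi=.08):
    "caps: list of (centre xy, top z, rgb)"
    m=(np.nan_to_num(W[:,:,2])>zlo)&(np.nan_to_num(W[:,:,2])<zhi)
    n,l,s,c=cv2.connectedComponentsWithStats(m.astype(np.uint8),connectivity=4)
    out=[]
    for i in range(1,n):
        if 60<s[i,4]<700:
            w=W[l==i]; z=np.percentile(w[:,2],90); t=w[w[:,2]>z-.006]
            (cx,cy),r=cv2.minEnclosingCircle(t[:,:2].astype(np.float32))
            out.append((np.round(t[:,:2].mean(0),3).tolist(),np.round([cx,cy,r,z],3).tolist(),np.median(p[l==i],0).astype(int).tolist(),s[i,4],c[i].round().tolist()))
    return out
E
python3 - <<'E'
from h import *
p=cv2.imread("pics/top0.png")[:,:,::-1]; d=np.load("top0.npy"); W=cloud("top",d)
for o in pots(p,d,W): print(*o)
z=np.nan_to_num(W[:,:,2]); x,y=W[:,:,0],W[:,:,1]
# shaker walls
m=(z>.107)&(z<.121)&(y>-.02)&(y<.4)&(x>.3)&(x<.75)
w=W[m]; print(len(w), w.min(0).round(3),w.max(0).round(3))
# gate: points
g=w[(w[:,1]<.075)]
for lo in (.123,):
    mm=(z>lo)&(z<.26)&(y>-.1)&(y<.3)&(x>.3)&(x<.75)
    n,l,s,c=cv2.connectedComponentsWithStats(mm.astype(np.uint8))
    for i in range(1,n):
        if s[i,4]>5: q=W[l==i]; print('high',s[i,4],c[i].round(),q.mean(0).round(3),q.min(0).round(3),q.max(0).round(3))
# platform fit
m=(z>.044)&(z<.056)&(y>.0)&(y<.35)&(x>.3)&(x<.75)
r=cv2.minAreaRect(W[m][:,:2].astype(np.float32)); print('plat',r, cv2.boxPoints(r).round(3).tolist())
# walls: lines
r=cv2.minAreaRect(w[w[:,1]>.08][:,:2].astype(np.float32)); print('wall',r,cv2.boxPoints(r).round(3).tolist())
# rocker
m=(z>.03)&(z<.09)&(abs(y+.14)<.07)&(abs(x-.68)<.08)
q=W[m]; print('rock',q.min(0).round(3),q.max(0).round(3))
mm=m&(z>.03)&(z<.043); r=cv2.minAreaRect(W[mm][:,:2].astype(np.float32)); print(r)
mm=m&(z>.047); r=cv2.minAreaRect(W[mm][:,:2].astype(np.float32)); print(r, cv2.boxPoints(r).round(3).tolist())
q=W[mm]; A=np.c_[q[:,:2]-q[:,:2].mean(0),np.ones(len(q))]; print(np.linalg.lstsq(A,q[:,2],rcond=None)[0], q[:,:2].mean(0))
E
```

```text
[0.826, 0.331] [0.858, 0.356, 0.095, 0.078] [41, 43, 31] 452 [141.0, 84.0]
[0.839, 0.028] [0.839, 0.028, 0.017, 0.076] [184, 175, 162] 577 [265.0, 84.0]
[0.823, 0.183] [0.832, 0.19, 0.027, 0.077] [63, 55, 47] 98 [201.0, 88.0]
[0.821, 0.468] [0.821, 0.468, 0.018, 0.07] [126, 120, 108] 102 [86.0, 86.0]
[0.841, -0.244] [0.837, -0.242, 0.061, 0.061] [155, 148, 127] 367 [374.0, 86.0]
[0.84, -0.423] [0.839, -0.422, 0.061, 0.062] [153, 146, 125] 357 [447.0, 88.0]
[0.656, -0.139] [0.664, -0.139, 0.035, 0.071] [60, 36, 22] 568 [331.0, 151.0]
[0.532, 0.295] [0.529, 0.274, 0.135, 0.077] [65, 58, 52] 473 [150.0, 206.0]
[0.509, 0.119] [0.513, 0.119, 0.125, 0.065] [197, 189, 175] 245 [222.0, 216.0]
[0.624, -0.401] [0.624, -0.401, 0.02, 0.068] [115, 58, 122] 231 [437.0, 175.0]
[0.613, -0.263] [0.613, -0.263, 0.02, 0.068] [65, 145, 131] 221 [380.0, 178.0]
[0.553, -0.169] [0.553, -0.169, 0.02, 0.067] [120, 62, 128] 224 [341.0, 201.0]
[0.53, -0.279] [0.53, -0.28, 0.02, 0.068] [81, 72, 65] 222 [386.0, 212.0]
[0.524, -0.385] [0.524, -0.385, 0.021, 0.068] [80, 71, 63] 246 [430.0, 215.0]
[0.456, 0.031] [0
[... 1192 characters left out ...]
), 83.68904876708984) [[0.36500000953674316, 0.0860000029206276], [0.6480000019073486, 0.054999999701976776], [0.6740000247955322, 0.2879999876022339], [0.39100000262260437, 0.3199999928474426]]
rock [ 0.62  -0.196  0.031] [ 0.739 -0.087  0.077]
((0.6792242527008057, -0.1412738710641861), (0.09986097365617752, 0.11074403673410416), 83.83965301513672)
((0.6779729127883911, -0.14478981494903564), (0.08229830116033554, 0.10903098434209824), 79.4321517944336) [[0.6169999837875366, -0.17499999701976776], [0.7239999771118164, -0.19499999284744263], [0.7390000224113464, -0.11400000005960464], [0.6320000290870667, -0.09399999678134918]]
[-0.12944851  0.0054484   0.06092766] [ 0.67839197 -0.14093249]
```

```bash
cat >> h.py <<'E'
YAW=84.; EX=np.array([np.cos(np.radians(83.9)),np.sin(np.radians(83.9))]); EY=np.array([-EX[1],EX[0]]); O=np.array([.520,.209])
def S(x,y): return O+x*EX+y*EY
def rel(x,y,z,yaw=YAW):
    o=env.get_obs(); M=R.from_euler('xyz',o["tool_rot"],degrees=True).as_matrix()
    t=(o["tool_rot"][2]-yaw+180)%360-180
    return (M.T@(np.array([x,y,z])-o["tool_pos"])).round(4).tolist(),round(np.radians(t),3)
E
python3 - <<'E'
from h import *
print(rel(.5,.33,.24),rel(.5,0,.24),rel(.447,-.2,.24),rel(.447,-.2,.03))
E
```

```text
([-0.3599, -0.1712, -0.039], np.float64(1.333)) ([-0.4709, -0.482, -0.039], np.float64(1.333)) ([-0.4882, -0.6881, -0.039], np.float64(1.333)) ([-0.4881, -0.6882, 0.171], np.float64(1.333))
```

move_arm(
  steps=[
    [[-0.06,-0.03,-0.03],0.16],
    [[-0.12,-0.06,-0.04],0.33],
    [[-0.18,-0.09,-0.04],0.5],
    [[-0.24,-0.12,-0.04],0.66],
    [[-0.3,-0.145,-0.04],0.83],
    [[-0.36,-0.17,-0.04],1.0],
    [[-0.38,-0.23,-0.04],1.16],
    [[-0.4,-0.285,-0.04],1.333],
    [[-0.42,-0.34,-0.04],1.333],
    [[-0.44,-0.395,-0.04],1.333],
    [[-0.455,-0.44,-0.04],1.333],
    [[-0.47,-0.48,-0.04],1.333],
    [[-0.475,-0.54,-0.04],1.333],
    [[-0.48,-0.6,-0.04],1.333],
    [[-0.485,-0.65,-0.03],1.333],
    [[-0.488,-0.688,0.0],1.333],
    [[-0.488,-0.688,0.0],1.333],
  ],
  hand=-0.4,
  squeeze=25,
)

```text
time_s: 2.92
tool_pos: [0.4441, -0.2028, 0.1994]
tool_rot: [-179.8, -0.0, 83.6]
force: [0.5, -1.0, -0.3]
grip_width: 0.0607
```

Run:
```python
from h import *
o=env.get_obs();print(o["tool_pos"],o["tool_rot"],o["grip_width"],o["time_s"])
p,d=look("top");W=cloud("top",d)
for q in pots(p,d,W):
    if q[1][2]<.03: print(*q)
print(rel(.447,-.2,.03))
```

```text
[ 0.44412058 -0.20279353  0.1994347 ] [-1.79833370e+02 -1.39361291e-03  8.36008954e+01] 0.06072817192054315 2.925
[0.84, 0.028] [0.841, 0.028, 0.017, 0.077] [190, 181, 168] 514 [265.0, 84.0]
[0.824, 0.183] [0.833, 0.193, 0.028, 0.076] [67, 58, 50] 89 [201.0, 87.0]
[0.821, 0.468] [0.819, 0.468, 0.019, 0.069] [133, 125, 112] 101 [86.0, 86.0]
[0.624, -0.401] [0.624, -0.401, 0.02, 0.068] [120, 60, 127] 230 [437.0, 175.0]
[0.613, -0.263] [0.613, -0.263, 0.02, 0.068] [66, 151, 137] 219 [380.0, 178.0]
[0.553, -0.169] [0.553, -0.169, 0.02, 0.068] [124, 64, 133] 215 [341.0, 201.0]
[0.525, -0.385] [0.525, -0.385, 0.021, 0.068] [78, 71, 65] 244 [430.0, 215.0]
[0.467, -0.477] [0.467, -0.477, 0.02, 0.068] [112, 34, 26] 238 [469.0, 240.0]
[0.084, 0.559] [0.083, 0.561, 0.015, 0.076] [19, 13, 8] 102 [26.0, 393.0]
([0.0007, 0.0013, 0.1704], np.float64(-0.003))
```

move_arm(
  steps=[
    [[0.001,0.001,0.04],0],
    [[0.001,0.001,0.08],0],
    [[0.001,0.001,0.12],0],
    [[0.001,0.001,0.15],0],
    [[0.001,0.001,0.17],0],
    [[0.001,0.001,0.17],0],
    [[0.001,0.001,0.17],0],
  ],
)

```text
time_s: 3.85
tool_pos: [0.4494, -0.1984, 0.032]
tool_rot: [179.9, -0.0, 84.1]
force: [-0.3, -0.3, 0.1]
grip_width: 0.0613
```

move_arm(
  steps=[
    [[0,0,0],0],
    [[0,0,0],0],
    [[0,0,0],0],
    [[0,0,0],0],
    [[0,0,0],0],
    [[0,0,-0.02],0],
    [[0,0,-0.06],0],
    [[0,0,-0.11],0],
    [[0,0,-0.16],0],
    [[0,0,-0.2],0],
    [[0,0,-0.2],0],
  ],
  hand=1,
)

```text
time_s: 5.22
tool_pos: [0.4501, -0.1995, 0.2336]
tool_rot: [179.6, -0.0, 84.0]
force: [0.6, -0.0, -2.1]
grip_width: 0.0391
```

Run:
```python
from h import *
for x in(45,-25):
  for y in (60,-60): print(x,y,S(x/1e3,y/1e3),rel(*S(x/1e3,y/1e3),.081))
```

```text
45 60 [0.46512161 0.26012105] ([0.4587, -0.0341, 0.1526], np.float64(-0.0))
45 -60 [0.58444216 0.24736936] ([0.4585, 0.0859, 0.1533], np.float64(-0.0))
-25 60 [0.45768312 0.1905174 ] ([0.3887, -0.0342, 0.1525], np.float64(-0.0))
-25 -60 [0.57700367 0.17776571] ([0.3885, 0.0857, 0.1533], np.float64(-0.0))
```

Run:
```python
from h import *
p,d=look("scene"); u=proj("scene",env.get_obs()["tool_pos"])[0].round().astype(int); print(u,env.get_obs()["grip_width"])
c=p[max(0,u[1]-80):u[1]+70,u[0]-100:u[0]+100,::-1]; cv2.imwrite("pics/c.png",cv2.resize(c,None,fx=3.5,fy=3.5,interpolation=cv2.INTER_CUBIC))
```

```text
[331 113] 0.039029760114815425
```

View pics/c.png

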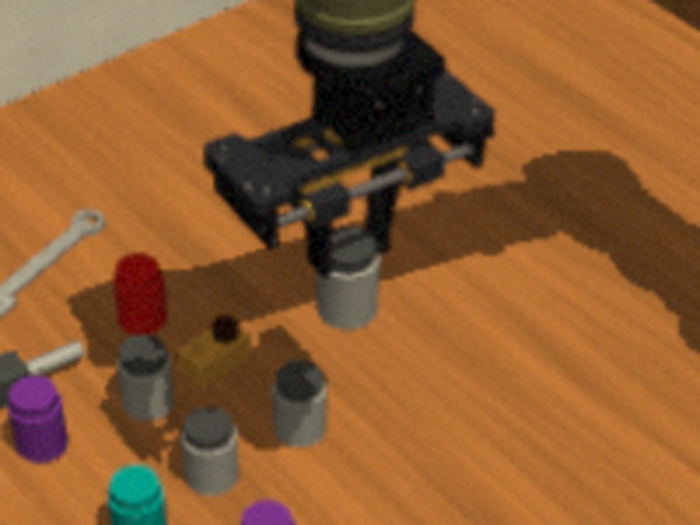

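Run:
```python
from h import *
o=env.get_obs(); print(o["tool_pos"],o["grip_width"])
p,d=look("scene");W=cloud("scene",d)
u,v=331-100+348/3.5, 113-80+290/3.5
m=np.zeros((400,640),bool); m[int(v)-12:int(v)+13,int(u)-9:int(u)+10]=1
M=R.from_euler('xyz',o["tool_rot"],degrees=True).as_matrix()
for r in range(int(v)-22,int(v)+16,3):
    w=(W[r,int(u)-9:int(u)+10]-o["tool_pos"])@M
    print(r,np.nanmin(w,0).round(3),np.nanmax(w,0).round(3),np.nanmedian(W[r,int(u)-9:int(u)+10,2]).round(3))
```

```text
[ 0.44865466 -0.19899154  0.2314166 ] 0.039029760114815425
93 [-0.302 -0.212 -0.113] [0.039 0.052 0.231] 0.335
96 [-0.298 -0.204 -0.105] [0.039 0.053 0.235] 0.277
99 [-0.017 -0.02  -0.071] [ 0.014  0.035 -0.031] 0.266
102 [-0.008 -0.021 -0.059] [ 0.012  0.032 -0.031] 0.265
105 [-0.002 -0.018 -0.047] [ 0.015  0.029 -0.026] 0.265
108 [-0.002 -0.015 -0.038] [ 0.021  0.029 -0.021] 0.264
111 [-0.242 -0.121 -0.03 ] [0.024 0.029 0.23 ] 0.254
114 [-0.226 -0.111 -0.019] [0.025 0.023 0.227] 0.245
117 [-0.218 -0.106 -0.009] [0.023 0.024 0.231] 0.234
120 [-0.203 -0.097  0.001] [0.024 0.023 0.229] 0.223
123 [-0.195 -0.142  0.013] [0.024 0.022 0.235] 0.215
126 [-0.182 -0.132  0.024] [0.023 0.022 0.233] 0.204
129 [-0.168 -0.124  0.226] [-0.138 -0.074  0.236] 0.001
```

move_arm(
  steps=[
    [[0.05,-0.004,0],0],
    [[0.1,-0.008,0],0],
    [[0.15,-0.012,0],0],
    [[0.2,-0.016,0],0],
    [[0.25,-0.02,0],0],
    [[0.3,-0.024,0],0],
    [[0.35,-0.028,0],0],
    [[0.4,-0.032,0],0],
    [[0.44,-0.034,0],0],
    [[0.459,-0.034,0],0],
    [[0.459,-0.034,0.04],0],
    [[0.459,-0.034,0.08],0],
    [[0.459,-0.034,0.12],0],
    [[0.459,-0.034,0.14],0],
    [[0.459,-0.034,0.147],0],
    [[0.459,-0.034,0.151],0],
    [[0.459,-0.034,0.151],0],
  ],
)

```text
time_s: 7.45
tool_pos: [0.4628, 0.2608, 0.0813]
tool_rot: [180.0, -0.0, 83.9]
force: [-1.7, -0.7, 4.8]
grip_width: 0.0391
```

move_arm(
  steps=[
    [[0,0,0],0],
    [[0,0,0],0],
    [[0,0,0],0],
    [[0,0,-0.02],0],
    [[0,0,-0.06],0],
    [[0,0,-0.11],0],
    [[0,0,-0.15],0],
    [[-0.05,0,-0.15],0],
    [[-0.1,0,-0.15],0],
    [[-0.15,0,-0.15],0],
    [[-0.2,0,-0.15],0],
    [[-0.25,0,-0.15],0],
    [[-0.3,0,-0.15],0],
    [[-0.35,0,-0.15],0],
  ],
  hand=-0.4,
)

```text
time_s: 9.2
tool_pos: [0.4252, -0.0885, 0.2299]
tool_rot: [180.0, -0.0, 84.0]
force: [0.6, -0.4, -0.2]
grip_width: 0.0608
```

Run:
```python
from h import *
p,d=look("top");W=cloud("top",d)
for q in pots(p,d,W)+pots(p,d,W,.108,.125):
    if q[1][2]<.03 and q[1][0]<.8: print(*q)
print(rel(.438,-.278,.23),rel(.53,-.279,.23))
```

```text
[0.624, -0.4] [0.624, -0.401, 0.02, 0.068] [121, 61, 129] 227 [437.0, 174.0]
[0.613, -0.263] [0.613, -0.263, 0.02, 0.068] [68, 152, 138] 220 [380.0, 177.0]
[0.553, -0.169] [0.553, -0.169, 0.02, 0.068] [124, 64, 134] 223 [341.0, 201.0]
[0.53, -0.279] [0.53, -0.279, 0.02, 0.068] [82, 74, 68] 222 [386.0, 212.0]
[0.524, -0.386] [0.524, -0.385, 0.021, 0.068] [82, 73, 66] 243 [430.0, 215.0]
[0.465, 0.24] [0.464, 0.249, 0.022, 0.077] [73, 68, 62] 65 [171.0, 233.0]
[0.467, -0.477] [0.467, -0.477, 0.02, 0.068] [194, 48, 39] 234 [469.0, 240.0]
[0.438, -0.278] [0.438, -0.277, 0.02, 0.067] [58, 48, 41] 229 [385.0, 250.0]
[0.084, 0.559] [0.082, 0.564, 0.016, 0.077] [20, 14, 9] 109 [26.0, 393.0]
[0.463, 0.258] [0.463, 0.258, 0.021, 0.117] [92, 87, 81] 245 [157.0, 234.0]
([-0.179, 0.0346, 0.0006], np.float64(-0.009)) ([-0.1696, 0.1261, 0.0006], np.float64(-0.009))
```

move_arm(
  steps=[
    [[-0.05,0.01,0],0],
    [[-0.1,0.02,0],0],
    [[-0.15,0.03,0],0],
    [[-0.179,0.035,0],0],
    [[-0.179,0.035,0.03],0],
    [[-0.179,0.035,0.08],0],
    [[-0.179,0.035,0.13],0],
    [[-0.179,0.035,0.17],0],
    [[-0.179,0.035,0.19],0],
    [[-0.179,0.035,0.199],0],
    [[-0.179,0.035,0.199],0],
    [[-0.179,0.035,0.199],0],
  ],
)

```text
time_s: 10.75
tool_pos: [0.4428, -0.2692, 0.0323]
tool_rot: [179.9, 0.0, 84.0]
force: [0.9, 0.4, -1.0]
grip_width: 0.0608
```

move_arm(
  steps=[
    [[0,0,0],0],
    [[0,0,0],0],
    [[0,0,0],0],
    [[0,0,0],0],
    [[0,0,0],0],
    [[0,0,-0.02],0],
    [[0,0,-0.06],0],
    [[0,0,-0.11],0],
    [[0,0,-0.16],0],
    [[0,0,-0.2],0],
    [[0,0,-0.2],0],
  ],
  hand=1,
)

```text
time_s: 12.12
tool_pos: [0.4437, -0.27, 0.235]
tool_rot: [179.5, 0.0, 84.0]
force: [-0.2, 0.5, -1.6]
grip_width: 0.0384
```

Run:
```python
from h import *
print(rel(*S(.045,-.06),.082))
```

```text
([0.5294, 0.0843, 0.1534], np.float64(-0.001))
```

move_arm(
  steps=[
    [[0.05,0.0,0],0],
    [[0.1,0.0,0],0],
    [[0.15,0.0,0],0],
    [[0.2,0.01,0],0],
    [[0.25,0.02,0],0],
    [[0.3,0.03,0],0],
    [[0.35,0.04,0],0],
    [[0.4,0.05,0],0],
    [[0.45,0.065,0],0],
    [[0.5,0.08,0],0],
    [[0.537,0.084,0],0],
    [[0.537,0.084,0.03],0],
    [[0.537,0.084,0.08],0],
    [[0.537,0.084,0.12],0],
    [[0.537,0.084,0.14],0],
    [[0.537,0.084,0.147],0],
    [[0.537,0.084,0.151],0],
    [[0.537,0.084,0.151],0],
  ],
)

```text
time_s: 14.38
tool_pos: [0.5825, 0.2571, 0.0815]
tool_rot: [179.9, -0.1, 84.0]
force: [-0.1, 0.1, -0.6]
grip_width: 0.0385
```

move_arm(
  steps=[
    [[0,0,0],0],
    [[0,0,0],0],
    [[0,0,0],0],
    [[0,0,-0.02],0],
    [[0,0,-0.06],0],
    [[0,0,-0.11],0],
    [[0,0,-0.15],0],
    [[-0.05,-0.01,-0.15],0],
    [[-0.1,-0.02,-0.15],0],
    [[-0.15,-0.03,-0.15],0],
    [[-0.2,-0.03,-0.15],0],
    [[-0.25,-0.03,-0.15],0],
    [[-0.3,-0.03,-0.15],0],
    [[-0.35,-0.03,-0.15],0],
    [[-0.35,-0.03,-0.15],0],
    [[-0.35,-0.03,-0.15],0],
  ],
  hand=-0.4,
)

```text
time_s: 16.38
tool_pos: [0.5153, -0.0878, 0.231]
tool_rot: [179.9, -0.1, 84.0]
force: [-0.4, 1.1, -0.0]
grip_width: 0.0607
```

Run:
```python
from h import *
p,d=look("top");W=cloud("top",d)
for q in pots(p,d,W)+pots(p,d,W,.108,.125):
    if q[1][2]<.03 and q[1][0]<.8: print(*q)
print(env.get_obs()["tool_pos"],rel(.53,-.279,.23))
```

```text
[0.624, -0.4] [0.624, -0.401, 0.02, 0.068] [122, 61, 130] 221 [437.0, 174.0]
[0.613, -0.263] [0.614, -0.263, 0.02, 0.068] [55, 91, 82] 218 [381.0, 178.0]
[0.553, -0.169] [0.553, -0.17, 0.02, 0.068] [122, 63, 133] 222 [341.0, 201.0]
[0.53, -0.279] [0.53, -0.279, 0.02, 0.068] [59, 48, 42] 223 [387.0, 211.0]
[0.524, -0.385] [0.524, -0.385, 0.021, 0.068] [60, 48, 42] 246 [430.0, 215.0]
[0.467, -0.478] [0.467, -0.478, 0.02, 0.068] [197, 48, 39] 244 [468.0, 240.0]
[0.411, 0.077] [0.413, 0.078, 0.029, 0.074] [68, 64, 57] 65 [237.0, 257.0]
[0.084, 0.56] [0.083, 0.562, 0.016, 0.075] [21, 14, 9] 108 [26.0, 393.0]
[0.583, 0.245] [0.583, 0.246, 0.02, 0.117] [91, 86, 80] 234 [165.0, 182.0]
[0.462, 0.258] [0.463, 0.258, 0.021, 0.117] [92, 88, 81] 243 [157.0, 234.0]
[ 0.51534037 -0.08693827  0.23064338] ([-0.1895, 0.0344, 0.0005], np.float64(0.001))
```

move_arm(
  steps=[
    [[-0.05,0.01,0],0],
    [[-0.1,0.02,0],0],
    [[-0.15,0.03,0],0],
    [[-0.19,0.034,0],0],
    [[-0.19,0.034,0.03],0],
    [[-0.19,0.034,0.08],0],
    [[-0.19,0.034,0.13],0],
    [[-0.19,0.034,0.17],0],
    [[-0.19,0.034,0.19],0],
    [[-0.19,0.034,0.199],0],
    [[-0.19,0.034,0.199],0],
    [[-0.19,0.034,0.199],0],
  ],
)

```text
time_s: 17.92
tool_pos: [0.53, -0.2814, 0.0325]
tool_rot: [179.9, 0.0, 84.0]
force: [0.5, 0.0, -0.5]
grip_width: 0.0607
```

move_arm(
  steps=[
    [[0,0,0],0],
    [[0,0,0],0],
    [[0,0,0],0],
    [[0,0,0],0],
    [[0,0,0],0],
    [[0,0,-0.02],0],
    [[0,0,-0.06],0],
    [[0,0,-0.11],0],
    [[0,0,-0.16],0],
    [[0,0,-0.2],0],
    [[0,0,-0.2],0],
    [[0,0,-0.2],0],
  ],
  hand=1,
)

```text
time_s: 19.42
tool_pos: [0.5284, -0.2806, 0.2307]
tool_rot: [-180.0, -0.0, 84.0]
force: [0.5, -0.1, -1.8]
grip_width: 0.0392
```

Run:
```python
from h import *
print(rel(*S(-.025,.06),.082))
```

```text
([0.461, -0.1197, 0.149], np.float64(-0.0))
```

move_arm(
  steps=[
    [[0.05,-0.01,0],0],
    [[0.1,-0.02,0],0],
    [[0.15,-0.035,0],0],
    [[0.2,-0.05,0],0],
    [[0.25,-0.065,0],0],
    [[0.3,-0.08,0],0],
    [[0.35,-0.095,0],0],
    [[0.4,-0.11,0],0],
    [[0.44,-0.12,0],0],
    [[0.461,-0.12,0],0],
    [[0.461,-0.12,0.03],0],
    [[0.461,-0.12,0.08],0],
    [[0.461,-0.12,0.12],0],
    [[0.461,-0.12,0.137],0],
    [[0.461,-0.12,0.144],0],
    [[0.461,-0.12,0.149],0],
    [[0.461,-0.12,0.149],0],
  ],
)

```text
time_s: 21.55
tool_pos: [0.4585, 0.1905, 0.0828]
tool_rot: [179.9, -0.1, 84.0]
force: [-0.1, -0.6, -0.8]
grip_width: 0.0392
```

move_arm(
  steps=[
    [[0,0,0],0],
    [[0,0,0],0],
    [[0,0,0],0],
    [[0,0,-0.02],0],
    [[0,0,-0.06],0],
    [[0,0,-0.11],0],
    [[0,0,-0.15],0],
    [[-0.05,0.01,-0.15],0],
    [[-0.1,0.02,-0.15],0],
    [[-0.15,0.03,-0.15],0.15],
    [[-0.2,0.03,-0.15],0.3],
    [[-0.25,0.03,-0.15],0.45],
    [[-0.3,0.03,-0.15],0.6],
    [[-0.35,0.03,-0.15],0.75],
    [[-0.38,0.03,-0.15],0.785],
    [[-0.38,0.03,-0.15],0.785],
    [[-0.38,0.03,-0.15],0.785],
  ],
  hand=-0.4,
)

```text
time_s: 23.68
tool_pos: [0.448, -0.1899, 0.232]
tool_rot: [-180.0, -0.0, 39.1]
force: [-0.2, 0.3, -0.9]
grip_width: 0.061
```

Run:
```python
from h import *
p,d=look("top");W=cloud("top",d)
for q in pots(p,d,W)+pots(p,d,W,.108,.125):
    if q[1][2]<.03 and q[1][0]<.8: print(*q)
print(env.get_obs()["tool_pos"],rel(.524,-.385,.23,39))
```

```text
[0.624, -0.401] [0.624, -0.401, 0.02, 0.068] [122, 61, 130] 229 [437.0, 174.0]
[0.613, -0.263] [0.613, -0.263, 0.02, 0.068] [68, 154, 139] 216 [380.0, 177.0]
[0.553, -0.169] [0.553, -0.169, 0.02, 0.068] [126, 65, 135] 217 [341.0, 201.0]
[0.524, -0.385] [0.524, -0.385, 0.021, 0.068] [59, 49, 42] 244 [430.0, 215.0]
[0.467, 0.24] [0.464, 0.249, 0.022, 0.076] [71, 66, 60] 63 [171.0, 233.0]
[0.467, -0.477] [0.466, -0.477, 0.02, 0.068] [113, 35, 26] 238 [469.0, 240.0]
[0.084, 0.56] [0.083, 0.563, 0.016, 0.077] [20, 13, 8] 107 [26.0, 393.0]
[0.583, 0.246] [0.583, 0.246, 0.02, 0.117] [90, 86, 79] 234 [165.0, 182.0]
[0.462, 0.258] [0.463, 0.257, 0.021, 0.117] [91, 87, 81] 244 [157.0, 234.0]
[0.459, 0.19] [0.459, 0.19, 0.021, 0.117] [94, 90, 84] 250 [186.0, 236.0]
[ 0.44814958 -0.18947888  0.23190643] ([-0.0646, 0.1995, 0.0018], np.float64(0.002))
```

move_arm(
  steps=[
    [[-0.015,0.05,0],0],
    [[-0.03,0.1,0],0],
    [[-0.05,0.15,0],0],
    [[-0.064,0.2,0],0],
    [[-0.064,0.2,0.03],0],
    [[-0.064,0.2,0.08],0],
    [[-0.064,0.2,0.13],0],
    [[-0.064,0.2,0.17],0],
    [[-0.064,0.2,0.19],0],
    [[-0.064,0.2,0.2],0],
    [[-0.064,0.2,0.2],0],
    [[-0.064,0.2,0.2],0],
  ],
)

```text
time_s: 25.22
tool_pos: [0.525, -0.3873, 0.0336]
tool_rot: [179.9, -0.1, 39.0]
force: [0.2, 0.3, 0.3]
grip_width: 0.0608
```

move_arm(
  steps=[
    [[0,0,0],0],
    [[0,0,0],0],
    [[0,0,0],0],
    [[0,0,0],0],
    [[0,0,0],0],
    [[0,0,-0.02],0],
    [[0,0,-0.06],0],
    [[0,0,-0.11],0],
    [[0,0,-0.16],0],
    [[0,0,-0.2],0],
    [[0,-0.05,-0.2],-0.15],
    [[0,-0.1,-0.2],-0.3],
    [[0,-0.1,-0.2],-0.45],
    [[0,-0.1,-0.2],-0.6],
    [[0,-0.1,-0.2],-0.75],
    [[0,-0.1,-0.2],-0.787],
    [[0,-0.1,-0.2],-0.787],
  ],
  hand=1,
)

```text
time_s: 27.35
tool_pos: [0.4609, -0.3092, 0.2323]
tool_rot: [180.0, -0.0, 84.0]
force: [-0.3, -0.0, -0.9]
grip_width: 0.0392
```

Run:
```python
from h import *
print(rel(*S(-.025,-.06),.082))
```

```text
([0.4965, 0.0641, 0.1504], np.float64(-0.001))
```

move_arm(
  steps=[
    [[0.05,0.0,0],0],
    [[0.1,0.0,0],0],
    [[0.15,0.0,0],0],
    [[0.2,0.0,0],0],
    [[0.25,0.0,0],0],
    [[0.3,0.01,0],0],
    [[0.35,0.02,0],0],
    [[0.4,0.03,0],0],
    [[0.45,0.045,0],0],
    [[0.49,0.06,0],0],
    [[0.4965,0.064,0],0],
    [[0.4965,0.064,0.03],0],
    [[0.4965,0.064,0.08],0],
    [[0.4965,0.064,0.12],0],
    [[0.4965,0.064,0.137],0],
    [[0.4965,0.064,0.144],0],
    [[0.4965,0.064,0.148],0],
    [[0.4965,0.064,0.149],0],
    [[0.4965,0.064,0.149],0],
  ],
)

```text
time_s: 29.72
tool_pos: [0.5763, 0.1787, 0.0839]
tool_rot: [179.9, -0.1, 84.1]
force: [0.1, -0.2, -1.7]
grip_width: 0.0393
```

move_arm(
  steps=[
    [[0,0,0],0],
    [[0,0,0],0],
    [[0,0,0],0],
    [[0,0,-0.02],0],
    [[0,0,-0.06],0],
    [[0,0,-0.11],0],
    [[0,0,-0.15],0],
    [[-0.05,-0.02,-0.15],0],
    [[-0.1,-0.04,-0.15],0],
    [[-0.15,-0.06,-0.15],0],
    [[-0.2,-0.08,-0.15],0],
    [[-0.25,-0.08,-0.15],0],
    [[-0.3,-0.08,-0.15],0],
    [[-0.35,-0.05,-0.15],0],
    [[-0.37,-0.02,-0.15],0],
    [[-0.37,0,-0.15],0],
    [[-0.37,0,-0.15],0],
  ],
  hand=-0.4,
)

```text
time_s: 31.85
tool_pos: [0.5386, -0.1899, 0.2337]
tool_rot: [180.0, 0.1, 84.1]
force: [-1.1, -0.0, -0.2]
grip_width: 0.0611
```

Run:
```python
from h import *
p,d=look("top","t4");W=cloud("top",d)
for q in pots(p,d,W)+pots(p,d,W,.108,.125):
    if q[1][2]<.03 and q[1][0]<.8: print(*q)
z=np.nan_to_num(W[:,:,2]); x,y=W[:,:,0],W[:,:,1]
mm=(z>.123)&(z<.26)&(y>-.1)&(y<.14)&(x>.3)&(x<.75)
n,l,s,c=cv2.connectedComponentsWithStats(mm.astype(np.uint8))
for i in range(1,n):
    if s[i,4]>5: q=W[l==i]; print('high',s[i,4],c[i].round(),q.mean(0).round(3),q.min(0).round(3),q.max(0).round(3))
print(env.get_obs()["tool_pos"],env.get_obs()["time_s"])
p2,_=look("scene","s4")
a=cv2.resize(p[100:290,120:320,::-1],(600,570),interpolation=cv2.INTER_CUBIC); cv2.imwrite("pics/d.png",a)
```

```text
[0.624, -0.401] [0.624, -0.4, 0.02, 0.068] [121, 60, 132] 233 [437.0, 175.0]
[0.464, 0.24] [0.464, 0.249, 0.022, 0.076] [72, 67, 60] 63 [171.0, 233.0]
[0.467, -0.477] [0.467, -0.478, 0.02, 0.068] [198, 47, 39] 234 [469.0, 240.0]
[0.086, 0.56] [0.083, 0.561, 0.014, 0.077] [21, 14, 10] 107 [26.0, 393.0]
[0.583, 0.246] [0.583, 0.246, 0.021, 0.117] [91, 86, 80] 232 [165.0, 182.0]
[0.576, 0.177] [0.576, 0.177, 0.02, 0.117] [94, 90, 83] 235 [194.0, 186.0]
[0.463, 0.258] [0.463, 0.258, 0.021, 0.117] [93, 88, 82] 245 [157.0, 234.0]
[0.459, 0.19] [0.459, 0.19, 0.021, 0.117] [95, 91, 85] 252 [186.0, 236.0]
high 195 [229. 153.] [0.642 0.082 0.19 ] [0.621 0.07  0.127] [0.669 0.099 0.222]
high 19 [279. 207.] [ 0.532 -0.024  0.135] [ 0.526 -0.031  0.127] [ 0.538 -0.018  0.14 ]
high 21 [284. 212.] [ 0.521 -0.036  0.135] [ 0.513 -0.042  0.123] [ 0.527 -0.028  0.141]
high 44 [216. 275.] [0.373 0.114 0.128] [0.366 0.107 0.123] [0.382 0.121 0.131]
[ 0.53762964 -0.18983295  0.23358135] 31.9
```

View pics/d.png

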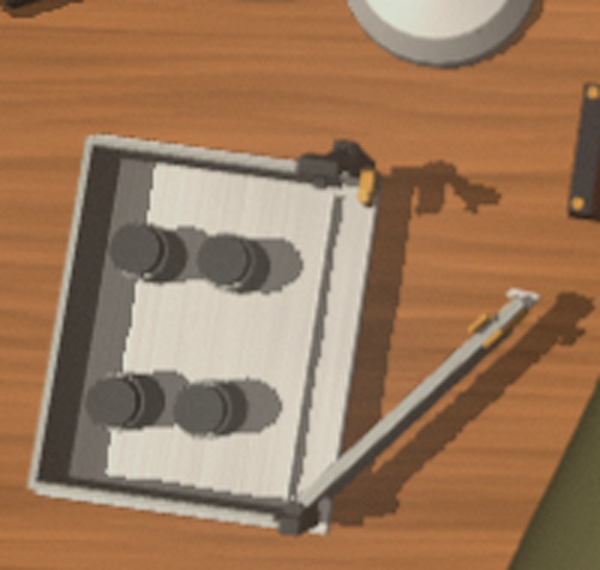

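View pics/s4.png

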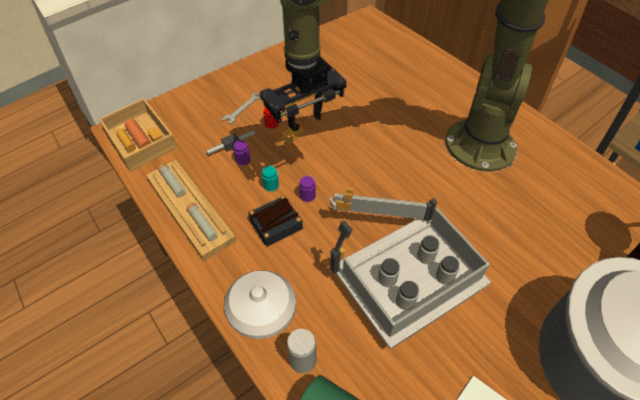

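All four pots are aboard and upright. They show in the top crop at (140,248), (225,262), (110,402) and (210,408). The gate is free at (410,390) and the hook is still up at (340,160). Next I'll close the jaws, turn the tool 90° and push the gate.

Run:
```python
from h import *
print(env.get_obs()["qpos"])
for s in((-.25,.035,.2),(-.25,.035,.092),(-.13,-.023,.092)): print(S(*s[:2]),rel(*S(*s[:2]),s[2]), rel(*S(*s[:2]),s[2],-6))
```

```text
[-30.06880234  10.394273    53.43370113  93.66672595  -8.45646376
  80.20765341  18.4505243 ]
[ 0.45863215 -0.03586524] ([0.145, -0.094, 0.0336], np.float64(0.002)) ([0.145, -0.094, 0.0336], np.float64(1.572))
[ 0.45863215 -0.03586524] ([0.1449, -0.094, 0.1416], np.float64(0.002)) ([0.1449, -0.094, 0.1416], np.float64(1.572))
[0.52905544 0.07729199] ([0.2648, -0.0356, 0.1416], np.float64(0.002)) ([0.2648, -0.0356, 0.1416], np.float64(1.572))
```

move_arm(
  steps=[
    [[0.03,-0.03,0],0.15],
    [[0.06,-0.06,0],0.3],
    [[0.1,-0.094,0.0],0.45],
    [[0.145,-0.094,0.0],0.6],
    [[0.145,-0.094,0],0.75],
    [[0.145,-0.094,0],0.9],
    [[0.145,-0.094,0],1.05],
    [[0.145,-0.094,0],1.2],
    [[0.145,-0.094,0],1.35],
    [[0.145,-0.094,0],1.5],
    [[0.145,-0.094,0],1.572],
    [[0.145,-0.094,0.03],1.572],
    [[0.145,-0.094,0.07],1.572],
    [[0.145,-0.094,0.11],1.572],
    [[0.145,-0.094,0.142],1.572],
    [[0.145,-0.094,0.142],1.572],
  ],
  hand=1,
)

```text
time_s: 33.95
tool_pos: [0.4565, -0.0356, 0.0897]
tool_rot: [180.0, 0.2, -6.0]
force: [-1.0, -0.8, 0.5]
grip_width: 0.0002
```

Run:
```python
from h import *
o=env.get_obs();print(o["qpos"].round(1) if hasattr(o["qpos"],'round') else o["qpos"],o["tool_pos"],o["tool_rot"],o["force"])
for s in((-.222,.021,.092),(-.13,-.023,.092),(-.12,-.023,.092)): print(rel(*S(*s[:2]),s[2],-6))
```

```text
[-38.1  -1.   39.4 118.3   0.7  62.7 -95. ] [ 0.45646739 -0.03561006  0.08970196] [179.97282053   0.23193487  -5.95233633] [-0.96261639 -0.75644436  0.50734801]
([0.0162, -0.0279, -0.0024], np.float64(0.001))
([0.0605, -0.1198, -0.0026], np.float64(0.001))
([0.0605, -0.1298, -0.0026], np.float64(0.001))
```

move_arm(
  steps=[
    [[0.008,-0.014,-0.002],0],
    [[0.016,-0.028,-0.002],0],
    [[0.024,-0.043,-0.002],0],
    [[0.032,-0.058,-0.002],0],
    [[0.04,-0.073,-0.002],0],
    [[0.048,-0.088,-0.002],0],
    [[0.055,-0.1,-0.002],0],
    [[0.06,-0.11,-0.002],0],
    [[0.06,-0.11,-0.002],0],
  ],
)

```text
time_s: 35.08
tool_pos: [0.5305, 0.0717, 0.0954]
tool_rot: [-179.8, 0.1, -5.7]
force: [-7.9, 1.7, 14.5]
grip_width: 0.0006
```

```bash
cat > gate.py <<'E'
from h import *
p,d=look("top");W=cloud("top",d)
z=np.nan_to_num(W[:,:,2]); x,y=W[:,:,0],W[:,:,1]
mm=(z>.122)&(z<.145)&(y>-.1)&(y<.14)&(x>.45)&(x<.62)
if mm.sum()>4:
    q=W[mm]; print(len(q),'catch',q.mean(0),'shaker',(q[:,:2].mean(0)-O)@np.c_[EX,EY])
o=env.get_obs();print('tool shaker',(o["tool_pos"][:2]-O)@np.c_[EX,EY],o["tool_pos"],o["force"],o["time_s"])
E
python3 gate.py
```

```text
41 catch [0.58134514 0.07232446 0.13193843] shaker [-0.12938289 -0.0755215 ]
tool shaker [-0.13591236 -0.02498911] [0.53040502 0.07120173 0.09543805] [-8.79763957  0.58850347 16.27007327] 35.125
```

Run:
```python
from h import *
p,d=look("scene"); a=p[90:290,280:500,::-1]; cv2.imwrite("pics/e.png",cv2.resize(a,(770,600)[::1],interpolation=cv2.INTER_CUBIC))
print(env.get_obs()["force"],env.get_obs()["wrist_torque"])
```

```text
[-8.4567072   1.97307848 14.40184351] [0.42769498 1.87777861 0.06323172]
```

View pics/e.png

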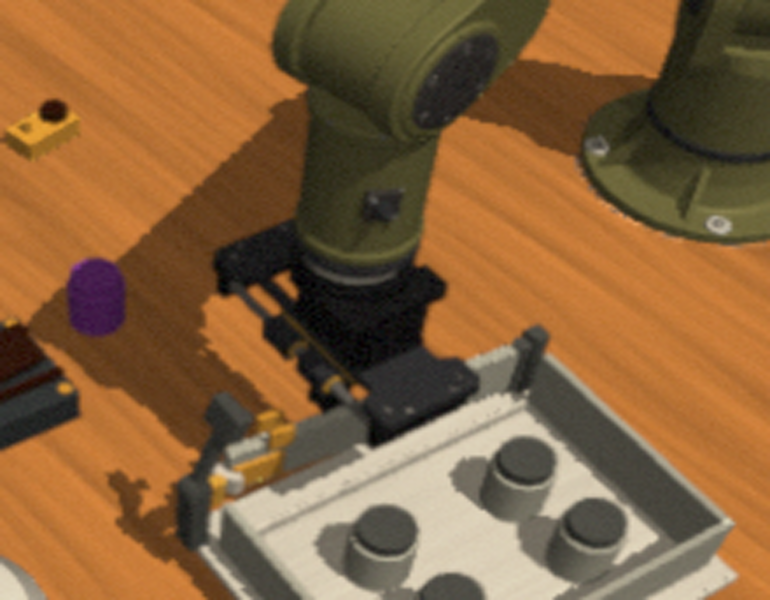

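The gripper's side bar at (330,390) is right beside the catch prongs at (268,420). That fits the extra upward and sideways force, so I'll back off, rise and shift towards the hinge.

move_arm(
  steps=[
    [[-0.004,0.004,-0.006],0],
    [[-0.009,0.008,-0.012],0],
    [[-0.015,0.012,-0.014],0],
    [[-0.015,0.012,-0.014],0],
    [[-0.015,0.008,-0.014],0],
    [[-0.015,0.004,-0.014],0],
    [[-0.015,0.0,-0.014],0],
    [[-0.015,0.0,-0.014],0],
  ],
)

```text
time_s: 36.17
tool_pos: [0.5153, 0.0696, 0.1068]
tool_rot: [180.0, 0.0, -5.9]
force: [-0.2, -0.1, 0.2]
grip_width: 0.0005
```

```bash
python3 gate.py
```

```text
49 catch [0.56629888 0.03172524 0.13323005] shaker [-0.17135111 -0.06487467]
tool shaker [-0.13944241 -0.01018057] [0.51530521 0.0692653  0.10686353] [1.02389901 0.36645127 0.05216971] 36.225
```

Run:
```python
from h import *
p,d=look("scene"); a=p[120:270,320:460,::-1]; cv2.imwrite("pics/f.png",cv2.resize(a,(560,600),interpolation=cv2.INTER_CUBIC))
q,d=look("top");a=q[120:320,180:380,::-1]; cv2.imwrite("pics/g.png",cv2.resize(a,(600,600),interpolation=cv2.INTER_CUBIC))
```

```text
(no output)
```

View pics/f.png

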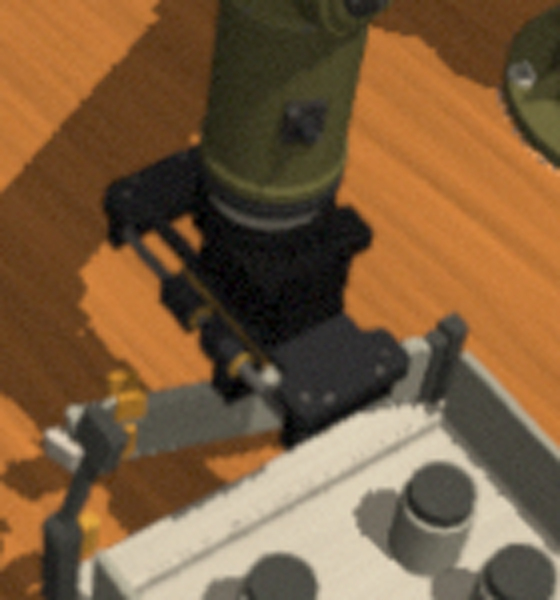

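View pics/g.png

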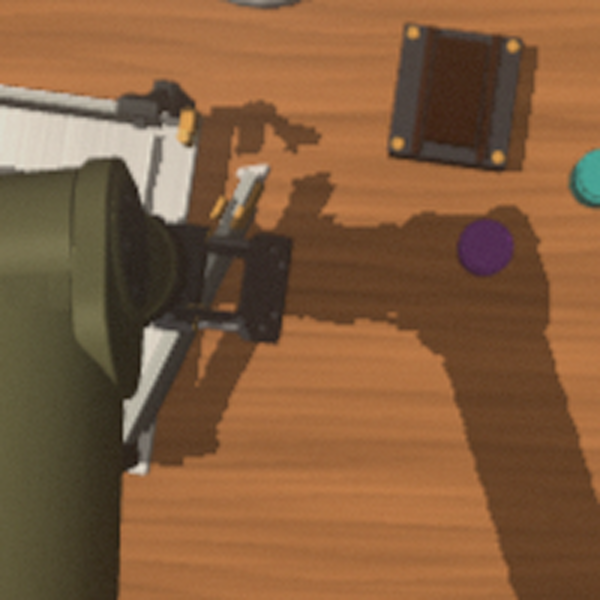

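Run:
```python
from h import *
o=env.get_obs(); M=R.from_euler('xyz',o["tool_rot"],degrees=True).as_matrix()
for z in(-.15,-.062,-.011,.008):
    X=o["tool_pos"]+M@[0,0,z]; print(z,X.round(3),(proj("top",X)[0]-[180,120])*3,(proj("scene",X)[0]-[320,120])*4)
print(o["tool_pos"],o["qpos"])
for z in(.05,.117): print([((proj("top",[*S(-.11,.137),z])[0]-[180,120])*3).round(), ((proj("scene",[*S(-.11,.137),z])[0]-[320,120])*4).round()])
```

```text
-0.15 [0.515 0.069 0.257] [140.45403479 271.53686878] [254.89302383 248.63463176]
-0.062 [0.515 0.069 0.169] [164.72480994 276.62601656] [239.18002117 346.20355748]
-0.011 [0.515 0.069 0.118] [176.97762786 279.19569833] [230.87916745 397.27286284]
0.008 [0.515 0.069 0.099] [181.25123533 280.09204313] [227.92428041 415.37452428]
[0.5153122  0.06891309 0.10693881] [ -43.38170949    6.95870189   35.25545105  109.43846641   -4.41988227
   64.93675578 -102.42296336]
[array([129., 457.]), array([431., 392.])]
[array([111., 465.]), array([450., 329.])]
```

Run:
```python
from h import *
o=env.get_obs(); M=R.from_euler('xyz',o["tool_rot"],degrees=True).as_matrix()
p,d=look("scene");W=cloud("scene",d); T=(W-o["tool_pos"])@M
dark=p.max(2)<75
m=dark&(abs(T[:,:,0])<.045)&(abs(T[:,:,1])<.11)&(T[:,:,2]>-.12)&(T[:,:,2]<.02)
for a in np.arange(-.105,.1,.015):
    s=m&(T[:,:,1]>=a)&(T[:,:,1]<a+.015)
    if s.any(): print(a.round(3),s.sum(),'z max',np.percentile(T[s][:,2],[50,95,100]).round(3),'x',T[s][:,0].min().round(3),T[s][:,0].max().round(3))
s=m&(abs(T[:,:,1])<.03)&(T[:,:,2]>-.045); print(T[s].min(0),T[s].max(0),s.sum())
v,u=np.nonzero(s); print(np.c_[(u-320)*4,(v-120)*4,T[s]*1000].round()[:40].tolist())
```

```text
-0.105 24 z max [-0.118 -0.114 -0.113] x -0.036 0.039
-0.09 77 z max [-0.1   -0.094 -0.091] x -0.035 0.04
-0.075 15 z max [-0.108 -0.105 -0.105] x 0.029 0.034
-0.06 12 z max [-0.107 -0.104 -0.103] x 0.027 0.034
-0.045 34 z max [-0.108 -0.097 -0.094] x 0.015 0.04
-0.03 65 z max [-0.114 -0.099 -0.095] x 0.023 0.04
-0.015 85 z max [-0.051 -0.023 -0.003] x -0.037 0.04
0.0 74 z max [-0.111 -0.024  0.003] x -0.0 0.04
0.015 61 z max [-0.115 -0.103 -0.101] x 0.023 0.04
0.03 14 z max [-0.11  -0.106 -0.105] x 0.026 0.039
0.045 7 z max [-0.108 -0.106 -0.106] x 0.031 0.034
0.06 14 z max [-0.108 -0.105 -0.104] x 0.028 0.034
0.075 51 z max [-0.103 -0.097 -0.095] x -0.018 0.04
0.09 1 z max [-0.113 -0.113 -0.113] x 0.036 0.036
[-0.03721187 -0.01139483 -0.04388618] [0.0135879  0.00932749 0.00317581] 56
[[212.0, 368.0, 12.0, 7.0, -41.0], [212.0, 372.0, 12.0, 6.0, -38.0], [216.0, 372.0, 12.0, 4.0, -41.0], [212.0, 376.0, 11.0, 8.0, -31.0], [216.0, 376.0, 11.0, 4.0, -37.0], [220.0, 376.0, 9.0, 3.0, -36.0], [280.0, 376.0, -37.0, -1.0, -6.0], [212.0, 380.0, 14.0, 4.0, -34.0], [216.0, 380.0, 9.0, 5.0, -29.0
[... 377 characters left out ...]
37.0], [244.0, 384.0, -0.0, -9.0, -35.0], [212.0, 388.0, 13.0, 4.0, -25.0], [216.0, 388.0, 10.0, 4.0, -24.0], [220.0, 388.0, 10.0, 0.0, -28.0], [224.0, 388.0, 8.0, -2.0, -29.0], [228.0, 388.0, 13.0, -10.0, -41.0], [232.0, 388.0, 10.0, -10.0, -40.0], [236.0, 388.0, 7.0, -10.0, -38.0], [240.0, 388.0, 4.0, -11.0, -37.0], [244.0, 388.0, 1.0, -11.0, -34.0], [248.0, 388.0, -4.0, -9.0, -29.0], [272.0, 388.0, -30.0, -3.0, -3.0], [216.0, 392.0, 4.0, 9.0, -8.0], [220.0, 392.0, 9.0, 0.0, -23.0], [224.0, 392.0, 11.0, -5.0, -30.0], [228.0, 392.0, 13.0, -11.0, -39.0], [232.0, 392.0, 9.0, -10.0, -35.0], [236.0, 392.0, 7.0, -11.0, -35.0], [240.0, 392.0, 3.0, -11.0, -31.0], [244.0, 392.0, 1.0, -11.0, -30.0]]
```

The fingertips really end about 20 mm short of the reported TCP: the pots were gripped by their caps (39 mm), and the tips rode over the gate's top. The gate now stands at about 0.3 rad and the fingers are above or inside it. I'll go up and out, and come down about 30 mm lower.

move_arm(
  steps=[
    [[0,0,-0.05],0],
    [[0,0.03,-0.08],0],
    [[0,0.07,-0.08],0],
    [[-0.01,0.11,-0.08],0],
    [[-0.02,0.13,-0.08],0],
    [[-0.02,0.13,-0.08],0],
  ],
)

```text
time_s: 37.12
tool_pos: [0.4813, -0.0588, 0.1871]
tool_rot: [-179.9, -0.0, -6.1]
force: [0.3, 1.2, -0.2]
grip_width: 0.0004
```

```bash
python3 gate.py
python3 - <<'E'
from h import *
for s in((-.27,.01,.066),(-.13,-.023,.066)): print(rel(*S(*s[:2]),s[2],-6))
E
```

```text
47 catch [0.56125373 0.03309397 0.13269247] shaker [-0.17052625 -0.05971264]
tool shaker [-0.26871504  0.0095193 ] [ 0.48197985 -0.057182    0.18705746] [ 0.240166   -0.04452301 -0.68564831] 37.175
([-0.0006, 0.0015, 0.1211], np.float64(0.001))
([0.0328, -0.1384, 0.1213], np.float64(0.001))
```

move_arm(
  steps=[
    [[0,0,0.04],0],
    [[0,0,0.08],0],
    [[0,0,0.11],0],
    [[0,0,0.121],0],
    [[0,0,0.121],0],
    [[0.01,-0.04,0.121],0],
    [[0.02,-0.07,0.121],0],
    [[0.027,-0.09,0.121],0],
    [[0.031,-0.105,0.121],0],
    [[0.033,-0.118,0.121],0],
    [[0.033,-0.126,0.121],0],
    [[0.033,-0.126,0.121],0],
  ],
)

```text
time_s: 38.67
tool_pos: [0.5275, 0.0643, 0.0659]
tool_rot: [-180.0, 0.0, -5.9]
force: [0.3, 0.2, -0.3]
grip_width: 0.0008
```

```bash
python3 gate.py
```

```text
31 catch [0.58176227 0.06477354 0.13395968] shaker [-0.13684673 -0.07673866]
tool shaker [-0.14361828 -0.02269034] [0.52730041 0.06378373 0.06579624] [ 0.02274171 -0.91607411 -0.7769488 ] 38.725
```

move_arm(
  steps=[
    [[0,-0.004,0],0],
    [[0,-0.008,0],0],
    [[0,-0.012,0],0],
    [[0,-0.016,0],0],
    [[0,-0.016,0],0],
  ],
)

```text
time_s: 39.35
tool_pos: [0.5292, 0.0812, 0.0659]
tool_rot: [-179.9, 0.0, -5.9]
force: [-0.5, 0.3, -0.0]
grip_width: 0.0005
```

```bash
python3 gate.py
```

```text
40 catch [0.58659876 0.08827756 0.13265342] shaker [-0.11296185 -0.07905013]
tool shaker [-0.1264569  -0.02265386] [0.52908777 0.08085181 0.06584927] [ 0.62033384 -0.44891547  0.1583444 ] 39.4
```

move_arm(
  steps=[
    [[0,-0.002,0],0],
    [[0,-0.004,0],0],
    [[0,-0.006,0],0],
    [[0,-0.006,0],0],
  ],
)

```text
time_s: 39.9
tool_pos: [0.5299, 0.0857, 0.0659]
tool_rot: [180.0, 0.0, -6.0]
force: [-1.2, -1.1, 0.8]
grip_width: 0.0004
```

```bash
python3 gate.py
```

```text
46 catch [0.58190028 0.09513626 0.13231182] shaker [-0.10664126 -0.07364943]
tool shaker [-0.1215484  -0.02291741] [0.52987142 0.08570451 0.06585546] [-0.9695024  -1.72098702  0.23818347] 39.95
```

move_arm(
  steps=[
    [[0,-0.002,0],0],
    [[0,-0.004,0],0],
    [[0,-0.004,0],0],
  ],
)

```text
time_s: 40.33
tool_pos: [0.5298, 0.0859, 0.0659]
tool_rot: [179.8, 0.1, -6.1]
force: [-3.1, -7.8, 3.1]
grip_width: 0.0005
```

```bash
python3 gate.py
```

```text
45 catch [0.58243965 0.09547639 0.13259755] shaker [-0.10624574 -0.07414959]
tool shaker [-0.12135234 -0.02284166] [0.52981694 0.08590752 0.06591942] [-3.25500769 -7.92751984  3.57390741] 40.375
```

move_arm(
  steps=[
    [[0,-0.002,0],0],
    [[0,-0.004,0],0],
    [[0,-0.006,0],0],
    [[0,-0.006,0],0],
  ],
)

```text
time_s: 40.88
tool_pos: [0.5297, 0.0859, 0.0659]
tool_rot: [179.4, 0.2, -6.3]
force: [-6.5, -19.0, 8.6]
grip_width: 0.0003
```

```bash
python3 gate.py
```

```text
41 catch [0.58626484 0.09523638 0.13382053] shaker [-0.10607791 -0.07797863]
tool shaker [-0.12140898 -0.02270419] [0.52967422 0.0858658  0.06588407] [ -6.69888156 -19.85532303   7.88284443] 40.925
```

move_arm(
  steps=[
    [[0,0.006,0],0],
    [[0,0.012,0],0],
    [[0,0.02,0],0],
    [[0,0.04,0],0],
    [[-0.01,0.07,0],0],
    [[-0.02,0.1,0],0],
    [[-0.02,0.1,-0.04],0],
    [[-0.02,0.1,-0.09],0],
    [[-0.02,0.14,-0.14],0],
    [[-0.02,0.19,-0.15],0],
    [[-0.02,0.24,-0.15],0],
    [[-0.02,0.27,-0.15],0],
    [[-0.02,0.27,-0.15],0],
  ],
)

```text
time_s: 42.55
tool_pos: [0.4808, -0.1756, 0.2158]
tool_rot: [-180.0, 0.0, -6.4]
force: [0.8, 0.5, 0.5]
grip_width: 0.0005
```

```bash
python3 gate.py
python3 - <<'E'
from h import *
p,d=look("top");np.save("t5.npy",d); cv2.imwrite("pics/h.png",cv2.resize(p[120:300,130:310,::-1],(600,600),interpolation=cv2.INTER_CUBIC))
W=cloud("top",d)
for q in pots(p,d,W,.108,.125):
    if q[1][2]<.03: print(*q)
x,y,z=W[:,:,0],W[:,:,1],np.nan_to_num(W[:,:,2])
mm=(z>.125)&(z<.26)&(y>.04)&(y<.14)&(x>.61)&(x<.7)
L=(W[mm][:,:2]-O)@np.c_[EX,EY]; L=np.c_[L,W[mm][:,2]]; print('hook',L.min(0),L.max(0)); t=L[L[:,2]>.19]; print(t.mean(0),t.min(0),t.max(0))
E
```

```text
62 catch [0.5775899  0.0903187  0.13193529] shaker [-0.11188958 -0.06987538]
tool shaker [-0.38405027 -0.00233598] [ 0.48151201 -0.17312399  0.2156517 ] [ 0.29619722  0.04046124 -0.30555313] 42.6
[0.84, 0.198] [0.841, 0.199, 0.028, 0.123] [194, 185, 171] 480 [190.0, 75.0]
[0.583, 0.246] [0.583, 0.246, 0.02, 0.117] [90, 86, 79] 235 [165.0, 182.0]
[0.576, 0.178] [0.576, 0.178, 0.02, 0.118] [92, 88, 82] 231 [194.0, 186.0]
[0.462, 0.257] [0.463, 0.259, 0.021, 0.117] [92, 88, 81] 246 [157.0, 234.0]
[0.459, 0.19] [0.459, 0.191, 0.021, 0.117] [94, 90, 84] 251 [186.0, 236.0]
hook [-0.12597826 -0.16176773  0.12709688] [-0.09762713 -0.11353631  0.22252348]
[-0.11263651 -0.12700707  0.212769  ] [-0.12597826 -0.13868547  0.19546858] [-0.09762713 -0.11353631  0.22252348]
```

View pics/h.png

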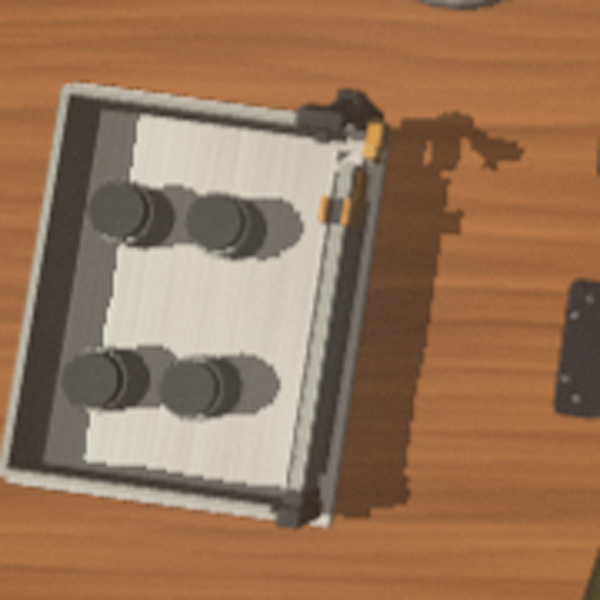

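The catch came back about 5 mm and held with the robot away, so the bolt has caught. The gate shows straight across at (320,330) and the pots are unchanged. Next is the hook, whose pad is at about shaker (-112,-127) mm, z 0.21.

Run:
```python
from h import *
for s in((-.112,-.172,.2157),(-.112,-.172,.17),(-.112,-.113,.17),(-.112,-.093,.147),(-.112,-.075,.115)): print(s,rel(*S(*s[:2]),s[2],-6))
```

```text
(-0.112, -0.172, 0.2157) ([0.1694, -0.2702, 0.0001], np.float64(-0.001))
(-0.112, -0.172, 0.17) ([0.1695, -0.2702, 0.0458], np.float64(-0.001))
(-0.112, -0.113, 0.17) ([0.1105, -0.2702, 0.0459], np.float64(-0.001))
(-0.112, -0.093, 0.147) ([0.0905, -0.2702, 0.0689], np.float64(-0.001))
(-0.112, -0.075, 0.115) ([0.0725, -0.2702, 0.1009], np.float64(-0.001))
```

move_arm(
  steps=[
    [[0.05,-0.03,-0.03],0],
    [[0.1,-0.06,-0.03],0],
    [[0.15,-0.1,-0.03],0],
    [[0.18,-0.14,-0.03],0],
    [[0.18,-0.19,-0.03],0],
    [[0.178,-0.23,-0.03],0],
    [[0.176,-0.27,-0.02],0],
    [[0.176,-0.27,0.0],0],
    [[0.176,-0.27,0.03],0],
    [[0.176,-0.27,0.046],0],
    [[0.17,-0.27,0.046],0],
    [[0.16,-0.27,0.046],0],
    [[0.15,-0.27,0.046],0],
    [[0.14,-0.27,0.046],0],
    [[0.13,-0.27,0.046],0],
    [[0.12,-0.27,0.046],0],
    [[0.12,-0.27,0.046],0],
  ],
)

```text
time_s: 44.78
tool_pos: [0.6297, 0.0856, 0.1702]
tool_rot: [-179.9, 0.0, -5.9]
force: [0.8, -0.5, -0.0]
grip_width: 0.0001
```

```bash
cat > hook.py <<'E'
from h import *
import sys
o=env.get_obs();print('tool shaker',(o["tool_pos"][:2]-O)@np.c_[EX,EY],o["tool_pos"],np.round(o["force"],1),o["time_s"])
p,d=look("scene");W=cloud("scene",d)
u=proj("scene",[*S(-.11,-.13),.15])[0].astype(int);cv2.imwrite(f"pics/{sys.argv[1]}.png",cv2.resize(p[u[1]-55:u[1]+35,u[0]-50:u[0]+50,::-1],(600,540),interpolation=cv2.INTER_CUBIC))
E
python3 hook.py i
```

```text
tool shaker [-0.11105401 -0.12223016] [0.62973704 0.08558611 0.17018085] [ 0.8 -0.5 -0. ] 44.775
```

View pics/i.png

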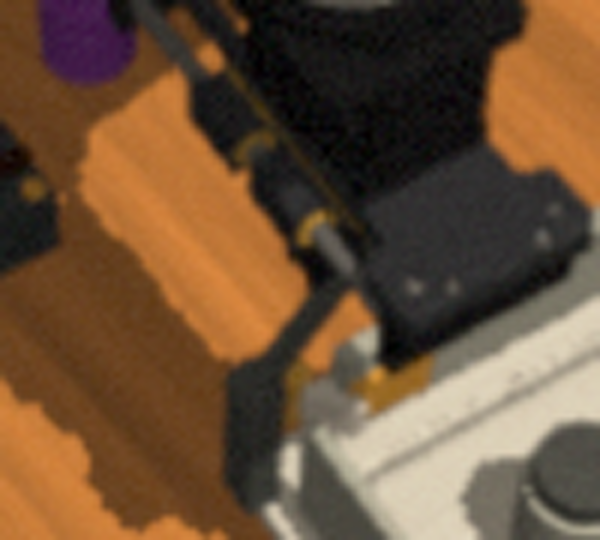

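The finger is bearing on the pad and the hook has gone from steep to about 45° (lever from (255,370) to (335,280)). I'll carry on along the arc and down.

move_arm(
  steps=[
    [[-0.009,0,0.0],0],
    [[-0.015,0,0.006],0],
    [[-0.022,0,0.013],0],
    [[-0.029,0,0.021],0],
    [[-0.035,0,0.03],0],
    [[-0.041,0,0.038],0],
    [[-0.045,0,0.046],0],
    [[-0.045,0,0.05],0],
    [[-0.045,0,0.05],0],
  ],
)

```text
time_s: 45.95
tool_pos: [0.5857, 0.0898, 0.1196]
tool_rot: [180.0, 0.0, -6.0]
force: [-0.3, 0.1, -1.0]
grip_width: 0.0
```

```bash
python3 hook.py j
```

```text
tool shaker [-0.11155747 -0.07796549] [0.5856695  0.08978924 0.11958757] [-0.3  0.1 -1. ] 45.95
```

View pics/j.png

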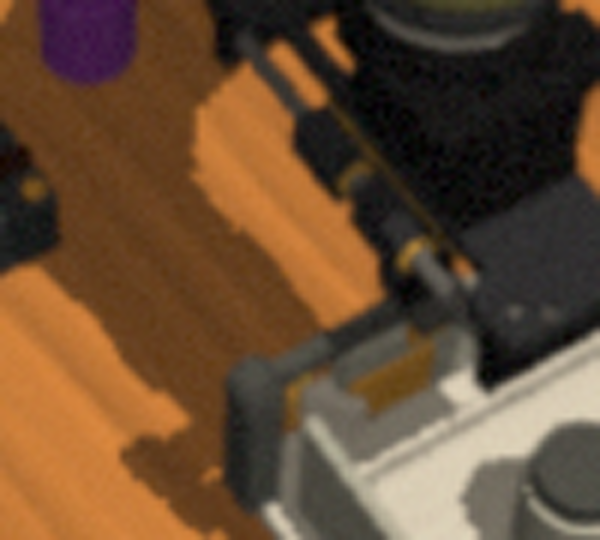

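move_arm(
  steps=[
    [[0,0,0.003],0],
    [[0,0,0.006],0],
    [[0,0,0.009],0],
    [[0,0,0.009],0],
  ],
)

```text
time_s: 46.5
tool_pos: [0.5863, 0.0898, 0.1153]
tool_rot: [-179.8, 0.0, -6.0]
force: [-10.1, -0.5, 26.0]
grip_width: 0.0002
```

move_arm(
  steps=[
    [[0,0,0.003],0],
    [[0,0,0.005],0],
    [[0,0,0.005],0],
  ],
)

```text
time_s: 46.88
tool_pos: [0.5864, 0.09, 0.1147]
tool_rot: [-179.7, 0.0, -6.0]
force: [-21.0, -1.6, 51.6]
grip_width: 0.0003
```

move_arm(
  steps=[
    [[0,0,-0.02],0],
    [[0,0,-0.06],0],
    [[0,0,-0.1],0],
    [[0,0.05,-0.12],0],
    [[0,0.1,-0.12],0],
    [[0,0.15,-0.12],0],
    [[-0.03,0.2,-0.12],0],
    [[-0.07,0.25,-0.12],0],
    [[-0.1,0.29,-0.12],0],
    [[-0.1,0.29,-0.12],0],
  ],
)

```text
time_s: 48.12
tool_pos: [0.4537, -0.1921, 0.2262]
tool_rot: [-179.8, -0.1, -6.4]
force: [0.7, 0.7, 0.2]
grip_width: 0.0006
```

Run:
```python
from h import *
p,d=look("top");W=cloud("top",d); x,y,z=W[:,:,0],W[:,:,1],np.nan_to_num(W[:,:,2])
L=np.dstack([(W[:,:,:2]-O)@np.c_[EX,EY],z])
m=(z>.122)&(abs(L[:,:,0]+.112)<.03)&(L[:,:,1]>-.17)&(L[:,:,1]<-.03)
q=L[m]
for a in np.arange(-.17,-.03,.015):
    s=q[(q[:,1]>=a)&(q[:,1]<a+.015)]
    if len(s): print(a.round(3),len(s),np.median(s,0).round(4),s[:,2].max().round(3))
for b in pots(p,d,W,.108,.125):
    if b[1][2]<.03: print(*b)
c=np.array([.679,-.141]); e=np.array([.9945,-.105]); f=np.array([.105,.9945])
r=(W[:,:,:2]-c)@np.c_[e,f]; m=(abs(r[:,:,1])<.015)&(abs(r[:,:,0])<.05)&(z>.02)
for a in np.arange(-.05,.05,.01):
    s=m&(r[:,:,0]>=a)&(r[:,:,0]<a+.01)
    print('rock',a.round(3),s.sum(),np.median(z[s]).round(4),np.median(p[s],0))
np.save
for a in(.065,.055): print(rel(*(c-.034*e),a,-6), c-.034*e)
cv2.imwrite("pics/k.png",np.hstack([cv2.resize(p[130:250,180:280,::-1],(400,480)),cv2.resize(p[125:180,300:365,::-1],(380,480))]))
```

```text
-0.17 20 [-0.1125 -0.1582  0.1366] 0.143
-0.155 59 [-0.1125 -0.1483  0.1378] 0.143
-0.14 28 [-0.1111 -0.1324  0.1352] 0.139
-0.125 29 [-0.1117 -0.1169  0.1351] 0.141
-0.11 29 [-0.1112 -0.1025  0.135 ] 0.14
-0.095 53 [-0.1113 -0.0843  0.1372] 0.141
-0.08 88 [-0.1116 -0.0729  0.1376] 0.142
-0.065 28 [-0.1111 -0.0627  0.137 ] 0.14
-0.05 1 [-0.1167 -0.0467  0.1229] 0.123
-0.035 1 [-0.1115 -0.0343  0.123 ] 0.123
[0.84, 0.199] [0.841, 0.198, 0.028, 0.123] [194, 185, 171] 483 [190.0, 75.0]
[0.583, 0.246] [0.583, 0.246, 0.02, 0.117] [91, 86, 79] 232 [165.0, 182.0]
[0.576, 0.177] [0.576, 0.177, 0.02, 0.117] [92, 88, 82] 231 [194.0, 186.0]
[0.462, 0.258] [0.463, 0.258, 0.021, 0.117] [92, 88, 81] 246 [157.0, 234.0]
[0.459, 0.19] [0.459, 0.191, 0.021, 0.117] [94, 90, 84] 248 [186.0, 236.0]
rock -0.05 70 0.0442 [66.5 53.  46. ]
rock -0.04 51 0.072 [65. 38. 23.]
rock -0.03 49 0.0692 [65. 38. 24.]
rock -0.02 48 0.0669 [66.  39.  23.5]
rock -0.01 47 0.0662 [65. 39. 24.]
rock 0.0 45 0.0636 [65. 40. 24.]
rock 0.01 49 0.0614 [66. 40. 26.]
rock 0.02 48 0.0592 [66. 41. 26.]
rock 0.03 48 0.0574 [66. 41. 26.]
rock 0.04 33 0.0539 [70. 53. 46.]
([0.1827, -0.0717, 0.1617], np.float64(-0.003)) [ 0.645187 -0.13743 ]
([0.1827, -0.0717, 0.1717], np.float64(-0.003)) [ 0.645187 -0.13743 ]
```

View pics/k.png

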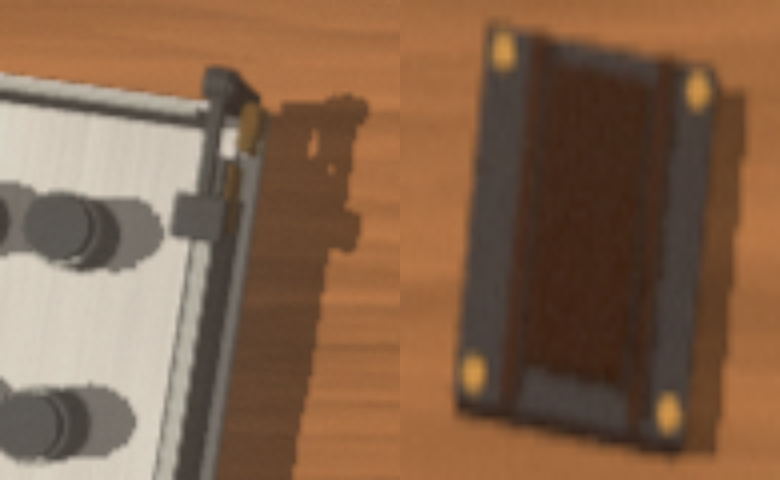

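The hook lies level (lever flat at z ≈ 0.135, pad in the catch at crop (200,215)). The rocker's raised end is at the near-x end, about (0.645,-0.137). I'll press there.

move_arm(
  steps=[
    [[0.05,-0.02,0],0],
    [[0.1,-0.04,0],0],
    [[0.15,-0.06,0],0],
    [[0.183,-0.072,0.02],0],
    [[0.183,-0.072,0.06],0],
    [[0.183,-0.072,0.1],0],
    [[0.183,-0.072,0.14],0],
    [[0.183,-0.072,0.17],0],
    [[0.183,-0.072,0.178],0],
    [[0.183,-0.072,0.183],0],
    [[0.183,-0.072,0.188],0],
    [[0.183,-0.072,0.193],0],
    [[0.183,-0.072,0.193],0],
  ],
)

```text
time_s: 49.8
tool_pos: [0.6464, -0.1351, 0.0366]
tool_rot: [-179.8, -0.1, -6.0]
force: [-8.1, 3.0, 17.6]
grip_width: 0.0004
```

move_arm(
  steps=[
    [[0,0,0.002],0],
    [[0,0,0.004],0],
    [[0,0,0.006],0],
    [[0,0,0.006],0],
  ],
)

```text
time_s: 50.3
tool_pos: [0.6466, -0.1351, 0.0357]
tool_rot: [-179.7, -0.1, -6.0]
force: [-19.2, 8.4, 45.2]
grip_width: 0.0003
```

Firm stop reached. I'll retreat and run the final check.

move_arm(
  steps=[
    [[0,0,-0.02],0],
    [[0,0,-0.06],0],
    [[0,0,-0.11],0],
    [[0,0,-0.16],0],
    [[-0.05,0.03,-0.2],0],
    [[-0.1,0.06,-0.2],0],
    [[-0.15,0.09,-0.2],0],
    [[-0.18,0.11,-0.2],0],
    [[-0.18,0.11,-0.2],0],
  ],
)

```text
time_s: 51.42
tool_pos: [0.4537, -0.2285, 0.2275]
tool_rot: [-179.7, -0.2, -6.2]
force: [1.0, 0.6, 1.3]
grip_width: 0.0009
```

Run:
```python
from h import *
p,d=look("top","fin");W=cloud("top",d); z=np.nan_to_num(W[:,:,2])
for b in pots(p,d,W,.108,.125):
    if b[1][2]<.03: print(*b)
c=np.array([.679,-.141]); e=np.array([.9945,-.105]); f=np.array([.105,.9945])
r=(W[:,:,:2]-c)@np.c_[e,f]; m=(abs(r[:,:,1])<.015)&(abs(r[:,:,0])<.04)&(z>.02)
a=np.polyfit(r[m][:,0],z[m],1); print('rocker slope',a,np.arctan(a[0]))
L=(W[:,:,:2]-O)@np.c_[EX,EY]
m=(z>.122)&(z<.16)&(abs(L[:,:,0]+.112)<.03)&(L[:,:,1]>-.135)&(L[:,:,1]<-.03); print('hook',np.median(L[m],0),np.median(z[m]))
for n in("brush_holder","spindle"):
    for r in env.cut_out("top",n)[:1]: print(n,r["conf"],r["uv"],np.median(W[r["region"]],0))
print(env.get_obs()["time_s"],env.get_obs()["force"],env.get_obs()["tool_pos"])
```

```text
[0.841, 0.199] [0.841, 0.198, 0.028, 0.123] [195, 185, 171] 486 [190.0, 75.0]
[0.583, 0.246] [0.583, 0.246, 0.02, 0.117] [91, 86, 79] 234 [165.0, 182.0]
[0.576, 0.177] [0.576, 0.178, 0.02, 0.117] [92, 88, 82] 234 [194.0, 186.0]
[0.462, 0.258] [0.463, 0.258, 0.021, 0.117] [92, 88, 81] 243 [157.0, 234.0]
[0.459, 0.19] [0.459, 0.19, 0.021, 0.117] [94, 90, 84] 251 [186.0, 236.0]
rocker slope [0.20735462 0.0642413 ] 0.20445720605646248
hook [-0.11178499 -0.08134464] 0.13670840568918208
spindle 0.68 [462.4, 182.0] [nan nan nan]
51.575 [ 0.90845494 -0.18826715  0.78088695] [ 0.45648869 -0.22557614  0.22738513]
```

```bash
python3 -c "
from cell import env
print(env.sign_off())"
```

```text
the job is handed in; nothing more can be done
None
```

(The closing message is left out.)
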